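# Hardness check on a plaster sample panel

## Task

The sample panel has dried: flip the drying fan's red switch lever over to its white OFF end, then take the orange hardness probe out of its stand and hold its sprung tip inside the blue ring on the sloping panel, square to the panel's face and pressed gently, so that the tip is about half way in. Touch the panel with the probe only inside the ring and leave the other things on the table where they are. Finish while still holding the probe on the spot: do not put it down or let go.

Things in the scene. Friction and masses are not known exactly. Their poses are not given: they have to be found in the camera images.
- isolator: grey switch box of the drying fan, fixed to the table, 110 (x) x 75 (y) x 45 mm high; origin at the centre of its underside. A black stripe on its top at the -x end marks ON, a white stripe at the +x end marks OFF. Its position and yaw vary, and it may stand left or right of the panel.
- lever (a joint): weighted toggle lever on the switch box, hinged about the box's y axis at its middle, 45 mm above the table; rad. 0 = ON, leaning 0.6 rad from upright to the box's -x end; 1.2 = OFF, leaning 0.6 rad to +x. Its weight (0.18 kg) keeps it at the nearer end: it takes about 1 N at the grip to raise it, and pushed past upright (0.6) it falls over to the other end by itself.
- lever_tip (a point): middle of the top face of the lever's red grip, 72 mm from the hinge. The grip is 28 mm wide (along the box's y), 14 mm thick, and takes the last 32 mm of the lever; below it is a steel blade 14 mm wide, 8 mm thick.
- stand: wooden block fixed to the table, 80 x 80 x 60 mm high, with a vertical hole of 22 mm in its middle, in which the probe stands; origin at the centre of its underside. Position and yaw vary, left or right of the panel.
- probe: hardness probe, 0.17 to 0.32 kg, upright in the stand; 135 mm long, origin at the end of its tip when fully out (15 mm above the table at the start), z from tip to top. Sprung tip 8 mm diameter (0-12 mm), nose 18 mm (12-45), dark collar 40 mm that rests on the stand (45-55), square orange grip 26 x 26 mm, faces along its x and y (55-130), black cap (130-135).
- probe_tip (a point): rounded end of the probe's sprung tip (moves with the tip)
- plunger (a joint): how far the sprung tip is pushed into the probe, m: 0 = fully out, 0.014 = fully in. Spring: 0.8 N at 0, 3.6 N half way in, 6.4 N fully in.
- easel: wooden easel that carries the panel, fixed to the table, 240 x 240 mm; origin on the table under the panel's middle, x towards the panel's high edge. Position and yaw vary.
- panel: grey plaster sample panel, 240 mm up the slope (x) x 260 mm wide (y) x 18 mm thick, fixed on the easel, pale stencil pattern, yellow tape edges. Origin at the middle of its upper face, 75 mm above the table; x points up the slope, y is level, z square out of the face. It slopes 20 degrees: the edge towards the robot is low, the far edge is 116 mm high.
- mark: blue ring drawn on the panel, 24 mm inside and 36 mm outside diameter, white inside with a blue dot in its centre; origin at that centre, on the panel's face, on the panel's level middle line, up to 70 mm left or right of the middle. Its own z axis is vertical, not the panel's.
- tub: white-lidded plaster jar, 96 mm diameter, 110 mm tall; origin at the centre of its underside; a bystander, leave alone
- trowel: steel finishing trowel lying blade down, blade 200 x 80 mm, black handle 64 mm high; origin under the blade's centre, x along the blade; a bystander, leave alone
- spatula: spatula lying flat on the table, about 20 to 30 cm long; origin at mid underside, x towards the blade; a bystander, leave alone
- tape: roll of yellow masking tape lying flat, 100 mm across, 25 mm high; origin at the centre of its underside; a bystander, leave alone
- brush: brush lying flat, x towards the bristles; origin at mid underside; a bystander, leave alone
- mug: white mug, 80 mm across, 90 mm tall; origin at the centre of its underside; a bystander, leave alone
Things that resemble listed ones, but are neither listed nor needed, are in the scene too. Leave any yellow look-alike of the isolator alone.

How it is judged:
On the way, in this order (a step that is already met when the one before it is completed fails the run):
1. the fan's lever is flipped over to OFF (value of joint lever above 1.1 rad), for 0.2 s.
2. the probe is lifted clear out of its stand (height (world z) of probe_tip above 0.065 m and contact force between the fingers and probe above 0.5 N and contact force between probe and stand below 0.05 N), for 0.2 s.
At the end, for the whole second after the job is handed in: Lever at OFF (over 1.1 rad); probe still gripped, clear of the stand and still (under 20 mm/s), tip within 10 mm of the ring's centre, axis within 0.15 rad of square to the panel, tip pushed in 3 to 11.5 mm, pressing on the panel with 1 to 8 N (value of joint lever above 1.1 rad and distance between probe_tip and mark below 0.01 m and angle between the z axis of probe and the z axis of panel, either way round below 0.15 rad and value of joint plunger between 0.003 and 0.0115 m and contact force between probe and panel between 1 and 8 N and contact force between the fingers and probe above 0.5 N and contact force between probe and stand below 0.05 N and linear speed of probe below 0.02 m/s); the arm keeps its last pose, push and grip.
It fails at once if the probe presses on the panel with more than 15 N (contact force between probe and panel above 15 N).
It fails at once if the probe touches the panel outside the ring (over 0.5 N with its tip more than 13 mm from the ring's centre) (contact force between probe and panel above 0.5 N and distance between probe_tip and mark above 0.013 m).
It fails at once if a bystander is moved by more than 30 mm (distance of any of tub, trowel, spatula, tape, brush, mug from where it was at the start of the episode above 0.03 m).
It also fails if it takes over 56 s, if anything falls off the work surface, if the arm or the gripper's body presses on something with over 40 N, if the wrist force passes 120 N, or if a joint passes its speed limit or range.

## Robot

A 6-joint arm with a two-finger parallel gripper is mounted at the origin on the work surface. World frame = base frame: x ahead of the robot, y to its left, z up, the work surface at z = 0. Lengths are in m, angles in rad, forces in N, time in s.
With the tool pointing down it reaches from about 0.375 to 0.9 m from the base axis. Payload 3.1 kg.
Tool frame: the origin (TCP) lies between the finger pads; the fingertips stand 19 mm ahead of it and the grasp point (between the pads) is the TCP; z points along the fingers, y is the direction in which the jaws open and shut (so a half turn about z gives the same grasp; the last joint's range is limited). The gripper opens to 87 mm and grips with 3 to 60 N. Pads are 19 mm wide; open, the fingers measure 117 mm over their backs; the gripper's body (75 mm by 190 mm) begins 51 mm behind the grasp point.
Start: joints at [1.026, 0.527, 1.433, -0, 1.181, -0.178], TCP at [0.224, 0.583, 0.207] pointing down, gripper open.
Joint ranges: [-3.08, 3.08], [-0.75, 2.2], [0.22, 2.44], [-1.43, 4.57], [0, 2.65], [-2.85, 2.85]. Speed limits (rad/s): [2.79, 2.79, 3.14, 3.14, 3.14, 3.14].

## Interface

Orientations are given as a unit quaternion [x, y, z, w].
In Python, from rig import robot gives the robot as it stands.
- The arm moves only by the tool apply_moves, never from a script. Its argument "series" is a list of rows, each a list of 7 numbers: the shift along the tool's x, y, z in cm, then the turn, a rotation vector about the tool's x, y, z in degrees, then the opening, from 0 (shut) to 1 (fully open). In form: [[dx, dy, dz, rx, ry, rz, grip], ...]. A call has 1 to 5 rows; each row is the pose to reach, as a shift and turn from the pose commanded when the call began, along the tool's axes at that moment; what a row does not reach only later rows make up. A row lasts 1/12 s, in which the tool goes at most 41.7 mm and 7.16 degrees, less where a joint would pass 70% of its speed; a pose out of reach is approached as far as the arm can. A call with a gripper value outside its range is refused whole. The fingers move at their own pace and stop on an object; "newtons" is the grip in N (left out, the last holds). Time passes only in rows, so rows that repeat a pose let the fingers close. It gives the time, the measured TCP pose, the force and the opening at its end, in the units of the state.
- robot.get_obs(): the state, without advancing time (a new reading comes with each control period).
- robot.camera(name): name is "scene" or "top" or "wrist"; returns the picture (480x640x3 uint8, red, green, blue); there is no depth.
- robot.camera_params(name): a dict with "mtx" (3x3 intrinsics, pixels), "origin" and "rotation" of the camera in the world. Camera axes: x right, y down, z forward; pixel columns grow to the right and rows downward; lengths in m; the calibration is good to about 2 mm. A picture is of the moment at which its call begins: read the wrist's pose just before it. camera_params takes no time and is no camera call; for the wrist camera it gives the pose at the moment of the call.
- robot.hand_in(): hands the job in, once; it reports no verdict.
The state is a dict: "time": time; "q": joint angles; "joint_velocities": joint speeds; "joint_torque": joint torques, N m; "position": TCP position; "tool_rot": TCP orientation; "ft_force": force on the tool from outside, world axes, zero at the start; "moment": the same for the moment, N m; "grip_width": finger opening in m.
Only numpy, scipy, OpenCV 4.12 (cv2) and the standard library are available. Lean on these libraries where they do the work, as an engineer would, in place of code of your own. Each camera call takes 0.05 s, during which the arm holds its last target. There are 200 camera calls.

## Working session

There is one attempt and no reset: what is moved stays moved. The work goes in short steps, Python scripts to look and compute and a tool call to move; the robot and the scene stay as the last step left them, time stands still between calls to the robot, and variables do not carry over. Pictures are saved under pics/ and viewed, about 8 in all and at most 12, crops included, and the job is handed in when it is done.

Besides the shell and the picture viewer there is one more tool, called after "Call:" as a command line: name --pt "numbers of a row" for each row, then --argument value for the rest. apply_moves: Moves the arm, as the interface text tells. Its arguments: {"type":"object","properties":{"series":{"type":"array"},"newtons":{"type":"number"}},"required":["series"]}

```bash
ls; mkdir -p pics; cat > h.py <<'E'
import numpy as np, cv2
from scipy.spatial.transform import Rotation as R
from rig import robot
def shot(n,f):
    p=robot.camera_params(n); im=cv2.cvtColor(np.asarray(robot.camera(n)),cv2.COLOR_RGB2BGR)
    cv2.imwrite(f'pics/{f}.png',im); return im,p
def ray(p,u,v):
    M=np.array(p['mtx']);d=np.array(p['rotation'])@np.linalg.solve(M,[u,v,1.]);return np.array(p['origin']),d/np.linalg.norm(d)
def onz(p,u,v,z):
    o,d=ray(p,u,v);return o+d*(z-o[2])/d[2]
def proj(p,X):
    c=np.array(p['rotation']).T@(np.array(X)-np.array(p['origin']));c=np.array(p['mtx'])@c;return c[:2]/c[2]
def tri(p1,a,p2,b):
    o1,d1=ray(p1,*a);o2,d2=ray(p2,*b)
    s=np.linalg.lstsq(np.c_[d1,-d2],o2-o1,rcond=None)[0];A=o1+d1*s[0];B=o2+d2*s[1];return (A+B)/2,np.linalg.norm(A-B)
E
python3 - <<'E'
from h import *
o=robot.get_obs();print({k:np.round(v,3) for k,v in o.items()})
for n in('scene','top'):
    im,p=shot(n,n+'0');print(n,np.round(p['origin'],3),np.round(p['rotation'],3).tolist(),p['mtx'])
E
```

```text
pics
{'time': np.float64(0.0), 'q': array([ 1.026,  0.528,  1.434, -0.   ,  1.181, -0.178]), 'joint_velocities': array([ 0.003, -0.002,  0.   , -0.001, -0.   , -0.001]), 'joint_torque': array([-1.0000e-03, -4.4005e+01, -1.7659e+01,  6.3000e-02,  5.8000e-02,
       -0.0000e+00]), 'position': array([0.224, 0.583, 0.206]), 'tool_rot': array([ 0.182,  0.983, -0.001, -0.   ]), 'ft_force': array([-1.016, -0.644, -0.203]), 'moment': array([ 0.018, -0.033, -0.006]), 'grip_width': np.float64(0.087)}
scene [1.054 0.496 1.224] [0.362, 0.891, -0.254, -0.103] [[522.5983804    0.         308.90274329]
 [  0.         522.5983804  244.31790388]
 [  0.           0.           1.        ]]
top [ 0.255 -0.02   1.445] [0.722, -0.683, 0.077, -0.079] [[624.61434139   0.         320.20436304]
 [  0.         624.61434139 238.16464131]
 [  0.           0.           1.        ]]
```

View pics/top0.png

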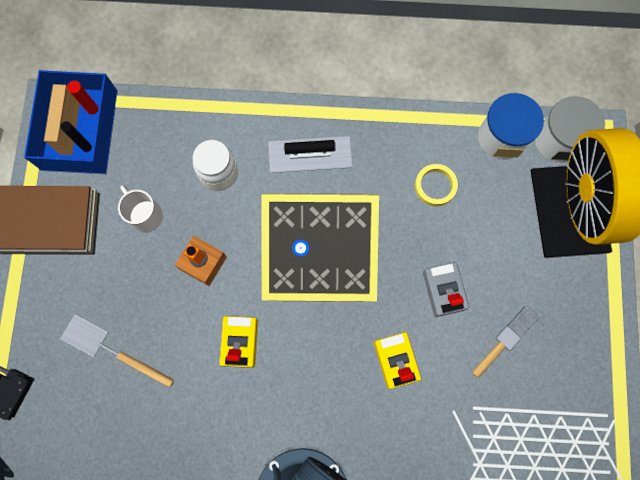

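View pics/scene0.png

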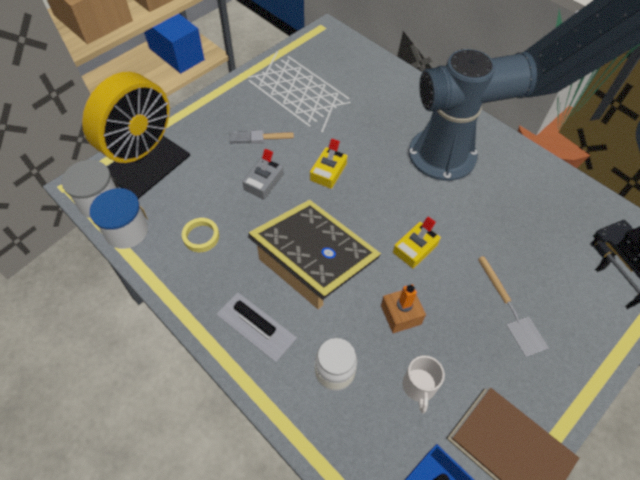

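Top view: the grey box with the red lever is at (446,289). The yellow look-alikes are at (238,342) and (398,361), and only the grey one fits the description. The probe is in its stand at (200,258) and the blue ring at (300,248). In the scene view, the isolator is at (264,175), the stand at (404,308) and the ring at (329,253).

```bash
cat > m.py <<'E'
from h import *
I={n:cv2.imread(f'pics/{n}0.png') for n in('top','scene')};P={n:robot.camera_params(n) for n in I}
def cent(n,box,lo,hi,name):
    x,y,w,h=box;hsv=cv2.cvtColor(I[n][y:y+h,x:x+w],cv2.COLOR_BGR2HSV)
    m=cv2.inRange(hsv,lo,hi);k,l,s,c=cv2.connectedComponentsWithStats(m);i=1+np.argmax(s[1:,4])
    pts=np.argwhere(l==i)[:,::-1]+[x,y];r=cv2.minAreaRect(pts.astype(np.float32))
    print(n,name,len(pts),np.round(c[i]+[x,y],1),'rect',np.round(r[0],1),np.round(r[1],1),round(r[2],1));return c[i]+[x,y],cv2.boxPoints(r)
blue=((100,120,120),(125,255,255))
a,_=cent('top',(285,235,30,28),*blue,'ring');b,_=cent('scene',(315,240,30,26),*blue,'ring')
print('mark',tri(P['top'],a,P['scene'],b),onz(P['top'],*a,.075))
for n,bx,bs in(('top',(440,288,30,25),(420,258,50,62)),('scene',(258,146,20,20),(240,148,50,52))):
    cent(n,bx,(0,150,100),(6,255,255),'red')
    cent(n,bs,(0,0,215),(180,40,255),'white')
# isolator box outline, top
n='top';c,bp=cent('top',(415,255,60,70),(0,0,120),(180,25,200),'greybox')
for q in bp: print(np.round(onz(P[n],*q,.045),3))
# yellow-free: orange/brown
cent('top',(170,230,60,60),(5,120,60),(20,255,255),'stand')
# panel outline
_,bp=cent('top',(250,185,140,125),(22,100,100),(35,255,255),'panel')
tiles=[('top',(415,250,65,80)),('top',(170,228,65,64)),('scene',(230,140,65,65)),('scene',(375,275,65,65))]
out=np.hstack([cv2.resize(I[n][y:y+h,x:x+w],(390,290) if 0 else (200*2,300)) for n,(x,y,w,h) in tiles[:2]])
out2=np.hstack([cv2.resize(I[n][y:y+h,x:x+w],(400,300)) for n,(x,y,w,h) in tiles[2:]])
cv2.imwrite('pics/crop1.png',np.vstack([out,out2]))
E
python3 m.py
```

```text
top ring 130 [300.  247.4] rect [300.  247.5] [15. 16.] 90.0
scene ring 66 [327.9 252.4] rect [328.  252.5] [13.4 10.6] 45.0Traceback (most recent call last):
  File "m.py", line 10, in <module>
    print('mark',tri(P['top'],a,P['scene'],b),onz(P['top'],*a,.075))
                 ~~~^^^^^^^^^^^^^^^^^^^^^^^^^
  File "h.py", line 14, in tri
    o1,d1=ray(p1,*a);o2,d2=ray(p2,*b)
          ~~~^^^^^^^
  File "h.py", line 8, in ray
    M=np.array(p['mtx']);d=np.array(p['rotation'])@np.linalg.solve(M,[u,v,1.]);return np.array(p['origin']),d/np.linalg.norm(d)
                           ~~~~~~~~~~~~~~~~~~~~~~~^~~~~~~~~~~~~~~~~~~~~~~~~~~~
ValueError: matmul: Input operand 1 has a mismatch in its core dimension 0, with gufunc signature (n?,k),(k,m?)->(n?,m?) (size 3 is different from 4)
```

```bash
sed -i "s/np.array(p\['rotation'\])/R.from_quat(p['rotation']).as_matrix()/g" h.py; python3 m.py
```

```text
top ring 130 [300.  247.4] rect [300.  247.5] [15. 16.] 90.0
scene ring 66 [327.9 252.4] rect [328.  252.5] [13.4 10.6] 45.0
mark (array([0.53849489, 0.03623029, 0.07562769]), np.float64(0.0011506622095628289)) [0.53895469 0.03578175 0.075     ]
top red 142 [454.9 299.3] rect [455.  299.5] [11. 14.] 90.0
top white 173 [442.1 269.5] rect [442.  269.6] [ 7.8 21.7] 77.5
scene red 79 [267.2 154.9] rect [267.5 154.8] [ 8.5 10.1] 18.4Traceback (most recent call last):
  File "m.py", line 13, in <module>
    cent(n,bs,(0,0,215),(180,40,255),'white')
    ~~~~^^^^^^^^^^^^^^^^^^^^^^^^^^^^^^^^^^^^^
  File "m.py", line 5, in cent
    m=cv2.inRange(hsv,lo,hi);k,l,s,c=cv2.connectedComponentsWithStats(m);i=1+np.argmax(s[1:,4])
                                                                             ~~~~~~~~~^^^^^^^^^
    return _wrapfunc(a, 'argmax', axis=axis, out=out, **kwds)
    return bound(*args, **kwds)
ValueError: attempt to get argmax of an empty sequence
```

```bash
python3 - <<'E'
s=open('m.py').read()
s=s.replace("    cent(n,bs,(0,0,215)","    if n=='top': w=cent(n,bs,(0,0,215)")
s=s.replace("'panel')","""'panel')
for q in bp: print(np.round(onz(P['top'],*q,.075),3))
print('white',onz(P['top'],*w[0],.045),[np.round(onz(P['top'],*q,.045),3).tolist() for q in w[1]])
print('redtri',tri(P['top'],(454.9,299.3),P['scene'],(267.2,154.9)))
t,_=cent('top',(183,243,25,25),(8,200,170),(18,255,255),'pgrip')
t,_=cent('top',(183,243,22,22),(0,0,0),(180,255,60),'cap')
s,_=cent('scene',(395,280,30,16),(0,0,0),(180,255,60),'cap')
print('cap',tri(P['top'],t,P['scene'],s))
""")
open('m.py','w').write(s)
E
python3 m.py
```

```text
top ring 130 [300.  247.4] rect [300.  247.5] [15. 16.] 90.0
scene ring 66 [327.9 252.4] rect [328.  252.5] [13.4 10.6] 45.0
mark (array([0.53849489, 0.03623029, 0.07562769]), np.float64(0.0011506622095628289)) [0.53895469 0.03578175 0.075     ]
top red 142 [454.9 299.3] rect [455.  299.5] [11. 14.] 90.0
top white 173 [442.1 269.5] rect [442.  269.6] [ 7.8 21.7] 77.5
scene red 79 [267.2 154.9] rect [267.5 154.8] [ 8.5 10.1] 18.4
top greybox 656 [442.7 285.5] rect [445.9 287.5] [47.7 34.1] 72.8
[ 0.509 -0.244  0.045]
[ 0.536 -0.318  0.045]
[ 0.434 -0.351  0.045]
[ 0.407 -0.278  0.045]
top stand 1294 [201.  260.5] rect [200.6 260. ] [39.8 36.5] 31.0
top panel 3152 [320.3 246.7] rect [320. 247.] [106. 116.] 90.0
[0.658 0.13  0.075]
[ 0.673 -0.134  0.075]
[ 0.431 -0.143  0.075]
[0.416 0.112 0.075]
white [ 0.51185151 -0.28868593  0.045     ] [[0.514, -0.262, 0.045], [0.527, -0.311, 0.045], [0.51, -0.315, 0.045], [0.496, -0.267, 0.045]]
redtri (array([ 0.43881948, -0.30787548,  0.09017451]), np.float64(0.0019308858192831884))
top pgrip 82 [191.  251.7] rect [190.7 251.1] [12.1 13. ] 26.6
top cap 53 [190.5 250.4] rect [190.5 250.5] [7. 7.] 90.0
scene cap 28 [410.2 288.1] rect [410.5 288.5] [5. 5.] 90.0
cap (array([0.50365115, 0.26450194, 0.14841483]), np.float64(0.002028926276619195))
```

View pics/crop1.png

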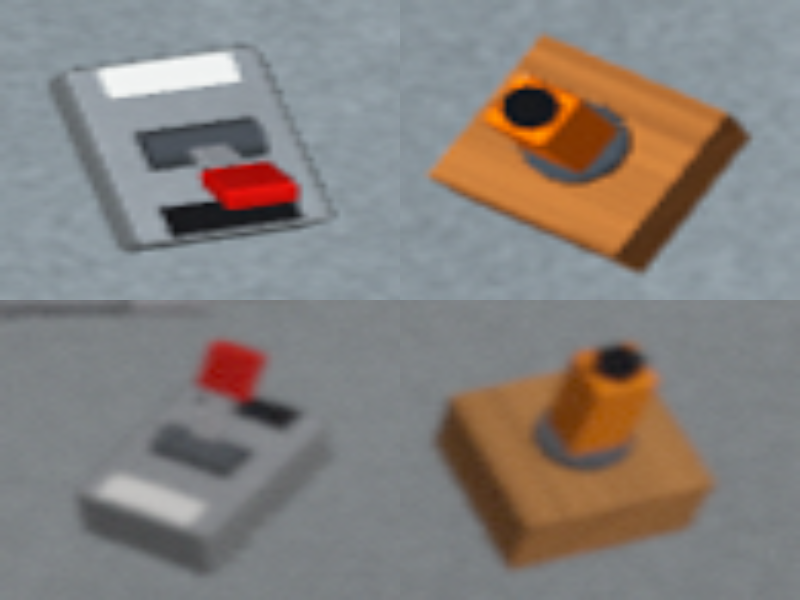

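Grey box confirmed: red lever at its ON (black) end, white end away from the robot. The probe grip's faces line up with the stand. Heights agree with the description: grip centre 0.090 (expected 0.091), mark 0.0756 (0.075), cap 0.148 (0.150).

```bash
cat >> h.py <<'E'
def rows(p0,R0,p1,R1):
    return np.r_[R0.as_matrix().T@(np.array(p1)-p0)*100, (R0.inv()*R1).as_rotvec(degrees=True)]
def down(yaw): # tool z down, tool x at yaw deg
    y=np.radians(yaw);x=np.array([np.cos(y),np.sin(y),0]);z=np.array([0,0,-1.]);return R.from_matrix(np.c_[x,np.cross(z,x),z])
def cur(): o=robot.get_obs();return np.array(o['position']),R.from_quat(o['tool_rot'])
E
python3 - <<'E'
from h import *
p,r=cur();y=np.degrees(np.arctan2(*r.as_matrix()[1::-1,0]));print(y)
G=np.array([.470,-.299])-.08*np.array([np.cos(.26),np.sin(.26)]);print(G)
th0,r0=np.arctan2(p[1],p[0]),np.hypot(*p[:2]);th1,r1=np.arctan2(G[1],G[0]),np.hypot(*G)
for i in range(1,7):
    t=th0+(th1-th0)*i/6;ra=r0+(r1-r0)*i/6;yw=y+(15-y)*i/6
    q=np.array([ra*np.cos(t),ra*np.sin(t),.2]);R1=down(yw)
    print(np.round(rows(p,r,q,R1),1).tolist(),np.round(q,3));p,r=q,R1
E
```

```text
158.98493811244296
[ 0.3926888  -0.31956644]
[-18.7, -4.9, 0.6, -0.1, 0.0, 24.0] [0.381 0.47  0.2  ]
[-18.5, -2.9, 0.0, 0.0, 0.0, 24.0] [0.491 0.318 0.2  ]
[-18.1, -1.0, 0.0, 0.0, 0.0, 24.0] [0.546 0.146 0.2  ]
[-17.5, 0.8, 0.0, 0.0, 0.0, 24.0] [ 0.545 -0.029  0.2  ]
[-16.7, 2.4, 0.0, 0.0, 0.0, 24.0] [ 0.491 -0.189  0.2  ]
[-15.8, 3.9, 0.0, 0.0, 0.0, 24.0] [ 0.393 -0.32   0.2  ]
```

Call:
apply_moves --pt "-18.7 -4.9 0.6 0 0 24 0.5" --pt "-18.7 -4.9 0.6 0 0 24 0" --pt "-18.7 -4.9 0.6 0 0 24 0" --pt "-18.7 -4.9 0.6 0 0 24 0" --pt "-18.7 -4.9 0.6 0 0 24 0" --newtons 20

```text
time: 0.52
position: [0.3838, 0.4681, 0.2]
tool_rot: [0.384, 0.923, -0.001, 0.001]
ft_force: [0.9, 0.3, 0.6]
grip_width: 0.0616
```

Call:
apply_moves --pt "-18.5 -2.9 0 0 0 24 0" --pt "-18.5 -2.9 0 0 0 24 0" --pt "-18.5 -2.9 0 0 0 24 0" --pt "-18.5 -2.9 0 0 0 24 0" --pt "-18.5 -2.9 0 0 0 24 0"

```text
time: 0.93
position: [0.4939, 0.3154, 0.2002]
tool_rot: [0.568, 0.823, -0.0, 0.001]
ft_force: [0.7, -0.3, -0.2]
grip_width: 0.0286
```

Call:
apply_moves --pt "-18.1 -1 0 0 0 24 0" --pt "-18.1 -1 0 0 0 24 0" --pt "-18.1 -1 0 0 0 24 0" --pt "-18.1 -1 0 0 0 24 0" --pt "-18.1 -1 0 0 0 24 0"

```text
time: 1.35
position: [0.5485, 0.1416, 0.2002]
tool_rot: [0.727, 0.686, -0.001, 0.001]
ft_force: [0.4, 0.2, 0.0]
grip_width: 0.0022
```

Call:
apply_moves --pt "-17.5 0.8 0 0 0 24 0" --pt "-17.5 0.8 0 0 0 24 0" --pt "-17.5 0.8 0 0 0 24 0" --pt "-17.5 0.8 0 0 0 24 0" --pt "-17.5 0.8 0 0 0 24 0"

```text
time: 1.77
position: [0.5459, -0.0345, 0.2003]
tool_rot: [0.854, 0.52, -0.001, 0.001]
ft_force: [-0.2, 0.0, -0.2]
grip_width: 0.0005
```

Call:
apply_moves --pt "-16.7 2.4 0 0 0 24 0" --pt "-16.7 2.4 0 0 0 24 0" --pt "-16.7 2.4 0 0 0 24 0" --pt "-16.7 2.4 0 0 0 24 0" --pt "-16.7 2.4 0 0 0 24 0"

```text
time: 2.18
position: [0.4898, -0.1944, 0.2004]
tool_rot: [0.944, 0.33, -0.001, 0.002]
ft_force: [0.1, 0.5, -0.2]
grip_width: 0.0003
```

Call:
apply_moves --pt "-15.8 3.9 0 0 0 24 0" --pt "-15.8 3.9 0 0 0 24 0" --pt "-15.8 3.9 0 0 0 24 0" --pt "-15.8 3.9 0 0 0 24 0" --pt "-15.8 3.9 0 0 0 24 0"

```text
time: 2.6
position: [0.3902, -0.3228, 0.2005]
tool_rot: [0.992, 0.127, -0.001, 0.001]
ft_force: [0.6, 0.1, -0.6]
grip_width: 0.0009
```

```bash
python3 - <<'E'
from h import *
p,r=cur();print(p,r.as_matrix()[:,0])
d=np.array([np.cos(.26),np.sin(.26)])
print(rows(p,r,[*(np.array([.470,-.299])-.08*d),.09],down(15)).round(1))
im,P=shot('wrist','wrist1');print([proj(P,[.470-s*d[0],-.299-s*d[1],z]).round() for s,z in((0,.045),(.032,.091),(.08,.071))])
E
```

```text
[ 0.39023771 -0.3228051   0.20051356] [ 0.967619    0.25241044 -0.00156389]
[ 0.3 -0.3 11.1  0.2  0.1 -0.4]
[array([321., 138.]), array([321., 176.]), array([322., 225.])]
```

View pics/wrist1.png

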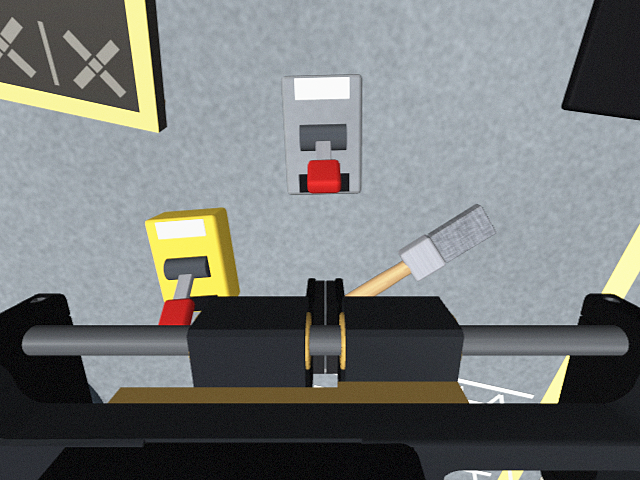

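Wrist view: the grey box is straight ahead, with its lever at (324,176) against a predicted (321,176). The fingers are behind it, and the yellow look-alike at (190,265) is off to the side.

Call:
apply_moves --pt "0 0 4 0 0 0 0" --pt "0 0 8 0 0 0 0" --pt "0 0 11 0 0 0 0" --pt "0 0 11 0 0 0 0" --pt "0 0 11 0 0 0 0"

```text
time: 3.07
position: [0.3928, -0.3156, 0.0894]
tool_rot: [0.991, 0.131, -0.001, -0.002]
ft_force: [0.8, -0.6, 0.4]
grip_width: 0.0004
```

Call:
apply_moves --pt "1.5 0 0 0 0 0 0" --pt "3 0 0 0 0 0 0" --pt "4 0 0 0 0 0 0" --pt "5 0 0 0 0 0 0" --pt "6 0 0 0 0 0 0"

```text
time: 3.48
position: [0.4524, -0.3023, 0.0922]
tool_rot: [0.991, 0.131, 0.001, 0.001]
ft_force: [-0.3, -0.1, 0.0]
grip_width: 0.0004
```

Call:
apply_moves --pt "1 0 0 0 0 0 0" --pt "2 0 0 0 0 0 0" --pt "3 0 0 0 0 0 0" --pt "3 0 0 0 0 0 0" --pt "3 0 0 0 0 0 0"

```text
time: 3.9
position: [0.4801, -0.2944, 0.0904]
tool_rot: [0.991, 0.131, -0.0, -0.0]
ft_force: [0.5, -0.1, -0.0]
grip_width: 0.0002
```

Call:
apply_moves --pt "0 0 0 0 0 0 0" --pt "-2 0 0 0 0 0 0" --pt "-4 0 -3 0 0 0 0" --pt "-4 0 -7 0 0 0 0" --pt "-4 0 -11 0 0 0 0"

```text
time: 4.32
position: [0.4384, -0.3042, 0.2003]
tool_rot: [0.992, 0.129, -0.002, -0.002]
ft_force: [1.1, -0.2, -0.2]
grip_width: 0.0007
```

```bash
python3 - <<'E'
from h import *
im,P=shot('top','top2')
x=im[250:330,390:480];cv2.imwrite('pics/c2.png',cv2.resize(x,None,fx=5,fy=5))
im,P2=shot('wrist','w2');
d=np.array([np.cos(.26),np.sin(.26)])
for n,im_,p in(('w',im,P2),):
  m=cv2.inRange(cv2.cvtColor(im_,cv2.COLOR_BGR2HSV),(0,150,100),(6,255,255));k,l,s,c=cv2.connectedComponentsWithStats(m);print(s,c.round())
  print([proj(p,[.470+s*d[0],-.299+s*d[1],.091]).round() for s in(-.032,.032)])
E
```

```text
[[     0      0    640    480 305870]
 [   308    220     31     33    922]
 [   169    355     23     22    408]] [[320. 239.]
 [323. 236.]
 [180. 366.]]
[array([321., 236.]), array([321., 166.])]
```

```bash
python3 - <<'E'
import cv2,numpy as np
a=cv2.resize(cv2.imread('pics/w2.png')[100:340,200:440],(400,400));b=cv2.resize(cv2.imread('pics/c2.png'),(400,400))
cv2.imwrite('pics/m2.png',np.hstack([a,b]))
E
```

```text
(no output)
```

View pics/m2.png

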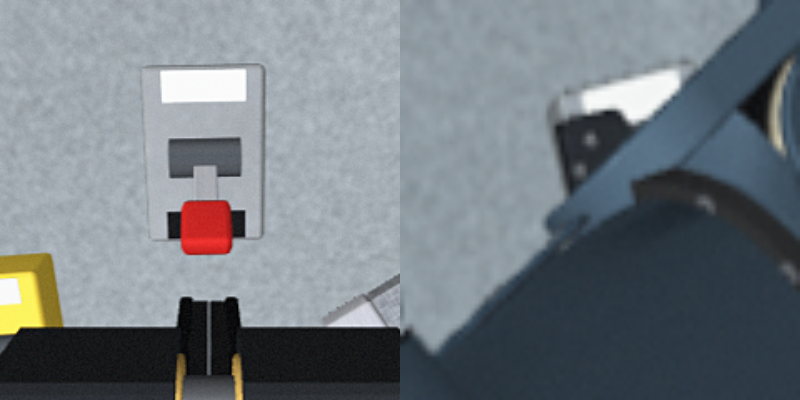

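The lever is still at ON, at (207,228) in the left crop. I'll repeat the push in stages and read the lever's pixel position after each one.

Call:
apply_moves --pt "-4.5 0 0 0 0 0 0" --pt "-4.5 0 4 0 0 0 0" --pt "-4.5 0 8 0 0 0 0" --pt "-4.5 0 11.5 0 0 0 0" --pt "-4.5 0 11.5 0 0 0 0"

```text
time: 4.83
position: [0.3932, -0.3125, 0.0794]
tool_rot: [0.992, 0.13, -0.004, -0.006]
ft_force: [-0.6, 1.4, -0.1]
grip_width: 0.0004
```

Call:
apply_moves --pt "1 0 0 0 0 0 0" --pt "2 0 0 0 0 0 0" --pt "3 0 0 0 0 0 0" --pt "4 0 0 0 0 0 0" --pt "4 0 0 0 0 0 0"

```text
time: 5.25
position: [0.4338, -0.3077, 0.0946]
tool_rot: [0.991, 0.134, -0.004, 0.002]
ft_force: [-23.4, 1.3, 52.3]
grip_width: 0.0007
```

```bash
cat > lv.py <<'E'
from h import *
import sys
p,r=cur();print(p.round(4),np.round(robot.get_obs()['ft_force'],1))
im,P=shot('wrist',sys.argv[1])
m=cv2.inRange(cv2.cvtColor(im,cv2.COLOR_BGR2HSV),(0,150,60),(6,255,255));k,l,s,c=cv2.connectedComponentsWithStats(m);print([(a.tolist(),b.round()) for a,b in zip(s,c) if a[4]>100][1:])
d=np.array([np.cos(.26),np.sin(.26)])
for a in(-.6,-.3,0,.3,.6):
  x=.056*np.sin(a);print(a,proj(P,[.470+x*d[0],-.299+x*d[1],.045+.056*np.cos(a)]).round())
E
python3 lv.py w3
```

```text
[ 0.4338 -0.3077  0.0946] [-23.4   1.3  52.3]
[([304, 234, 54, 49, 2344], array([330., 258.]))]
-0.6 [327. 273.]
-0.3 [327. 254.]
0 [327. 226.]
0.3 [328. 194.]
0.6 [328. 164.]
```

View pics/w3.png

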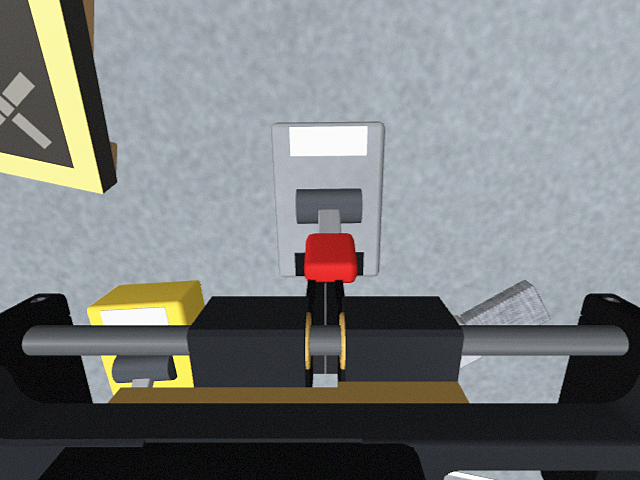

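```bash
python3 - <<'E'
from h import *
o=robot.get_obs();print(o['time'],o['moment'],o['ft_force'],o['joint_velocities'].round(2),o['position'])
P=robot.camera_params('top')
for u,v in((405,375),(400,343),(398,361)):print(onz(P,u,v,.045),onz(P,u,v,.1))
E
```

```text
5.3 [0.4065943  3.92998404 0.04382489] [-22.47928627   2.2979526   49.67907471] [-0.   -0.01  0.01  0.02 -0.02 -0.  ] [ 0.43400181 -0.30765317  0.09468332]
[ 0.2730039  -0.21038412  0.045     ] [ 0.27227909 -0.20290279  0.1       ]
[ 0.34163076 -0.19756741  0.045     ] [ 0.33820961 -0.19058965  0.1       ]
[ 0.30225698 -0.19423053  0.045     ] [ 0.30038281 -0.18738387  0.1       ]
```

The static force of (-22, 0, +50) N passes through the lever's top edge and has about zero torque on the hinge. So the finger is jammed by friction on that edge, which has to slide up as the lever rises. I'll back off, then pinch the grip from its sides and carry it along its arc.

Call:
apply_moves --pt "-1.5 0 -0.5 0 0 0 0" --pt "-4 0 -1 0 0 0 0" --pt "-4.5 0 -4 0 0 0 0.3" --pt "-4.5 0 -8 0 0 0 0.6" --pt "-4.5 0 -11 0 0 0 0.6"

```text
time: 5.72
position: [0.3946, -0.319, 0.2009]
tool_rot: [0.991, 0.13, 0.002, 0.003]
ft_force: [1.0, -0.6, 0.7]
grip_width: 0.0132
```

Call:
apply_moves --pt "0 0 0 0 0 0 0.6" --pt "0 0 0 0 0 0 0.6" --pt "0 0 0 0 0 0 0.6" --pt "0 0 0 0 0 0 0.6" --pt "0 0 0 0 0 0 0.6"

```text
time: 6.13
position: [0.3926, -0.317, 0.1947]
tool_rot: [0.991, 0.131, -0.001, -0.001]
ft_force: [-0.2, 1.2, -0.8]
grip_width: 0.046
```

```bash
python3 lv.py w4; python3 - <<'E'
from h import *
p,r=cur();d=np.array([np.cos(.26),np.sin(.26)]);o=robot.get_obs();print(o['time'],o['grip_width'],r.as_matrix()[:,2])
print(rows(p,r,[*(np.array([.470,-.299])-.032*d),.165],down(15)).round(2))
E
```

```text
[ 0.3926 -0.317   0.1947] [-0.2  1.2 -0.8]
[([314, 165, 35, 34, 1086], array([331., 182.]))]
-0.6 [328. 181.]
-0.3 [328. 164.]
0 [329. 142.]
0.3 [329. 120.]
0.6 [329. 100.]
6.1833 0.04838163724145472 [-0.00151685  0.00194738 -0.99999695]
[ 4.75  0.26  2.95 -0.13  0.06  0.  ]
```

Call:
apply_moves --pt "3 0.3 0 0 0 0 0.6" --pt "4.7 0.4 2 0 0 0 0.6" --pt "4.7 0.4 5 0 0 0 0.6" --pt "4.7 0.4 8 0 0 0 0.6" --pt "4.7 0.4 10.3 0 0 0 0.6"

```text
time: 6.6
position: [0.4387, -0.3083, 0.0896]
tool_rot: [0.991, 0.131, -0.001, -0.001]
ft_force: [-0.0, 0.1, -0.3]
grip_width: 0.0524
```

Call:
apply_moves --pt "0 0 0 0 0 0 0.6" --pt "0 0 0 0 0 0 0.1" --pt "0 0 0 0 0 0 0.1" --pt "0 0 0 0 0 0 0.1" --pt "0 0 0 0 0 0 0.1" --newtons 8

```text
time: 7.02
position: [0.4401, -0.3105, 0.0941]
tool_rot: [0.991, 0.13, 0.001, 0.001]
ft_force: [0.6, -0.4, -0.0]
grip_width: 0.0333
```

```bash
python3 lv.py w5; python3 - <<'E'
from h import *
print(robot.get_obs()['grip_width'])
p,r=cur();d=np.array([np.cos(.26),np.sin(.26)])
for a in(-.6,-.4,-.2,0,.2,.4,.6):
  x=.056*np.sin(a);print(a,rows(p,r,[*(np.array([.470,-.299])+x*d),.045+.056*np.cos(a)],r).round(2)[:3])
E
```

```text
[ 0.4401 -0.3105  0.0941] [ 0.6 -0.4 -0. ]
[([299, 258, 48, 53, 2430], array([322., 284.]))]
-0.6 [319. 282.]
-0.3 [319. 263.]
0 [319. 236.]
0.3 [319. 204.]
0.6 [319. 174.]
0.02946459318696542
-0.6 [ 0.03 -0.33  0.28]
-0.4 [ 1.01 -0.33 -0.26]
-0.2 [ 2.08 -0.33 -0.59]
0 [ 3.2  -0.33 -0.7 ]
0.2 [ 4.31 -0.32 -0.58]
0.4 [ 5.38 -0.32 -0.25]
0.6 [ 6.36 -0.32  0.29]
```

Call:
apply_moves --pt "0 0 0 0 0 0 0.1" --pt "1 0 -0.5 0 0 0 0.1" --pt "2.1 0 -0.9 0 0 0 0.1" --pt "3.2 0 -1 0 0 0 0.1" --pt "4.3 0 -0.9 0 0 0 0.1"

```text
time: 7.48
position: [0.483, -0.2987, 0.1026]
tool_rot: [0.991, 0.131, 0.001, 0.001]
ft_force: [-0.0, 0.3, 0.5]
grip_width: 0.0092
```

Call:
apply_moves --pt "1 0 0.3 0 0 0 0.1" --pt "2 0 0.8 0 0 0 0.1" --pt "2 0 0.8 0 0 0 0.1" --pt "2 0 0.8 0 0 0 0.1" --pt "2 0 0.8 0 0 0 0.1"

```text
time: 7.9
position: [0.4997, -0.2928, 0.0929]
tool_rot: [0.991, 0.131, -0.001, -0.001]
ft_force: [-0.4, 0.7, 0.1]
grip_width: 0.0089
```

```bash
python3 lv.py w6
```

```text
[ 0.4997 -0.2928  0.0929] [-0.4  0.7  0.1]
[([303, 356, 45, 31, 933], array([325., 374.]))]
-0.6 [322. 371.]
-0.3 [322. 358.]
0 [322. 337.]
0.3 [322. 310.]
0.6 [322. 281.]
```

```bash
python3 - <<'E'
import cv2,numpy as np
cv2.imwrite('pics/m3.png',np.hstack([cv2.resize(cv2.imread(f'pics/{n}.png')[100:420,160:480],(400,400)) for n in('w5','w6')]))
E
```

```text
(no output)
```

View pics/m3.png

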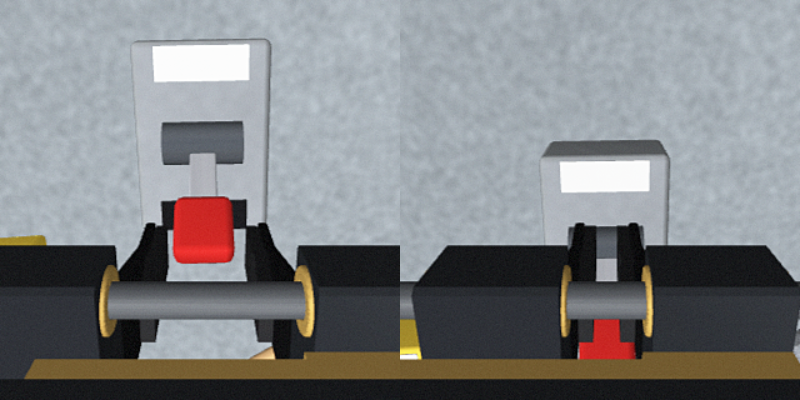

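The fingers were still about 40 mm apart when the arc began (left crop), so they passed around the grip. The lever is still at ON, behind the fingers in the right crop. I'll go back and this time wait until the grip has closed.

Call:
apply_moves --pt "0 0 -4 0 0 0 0.6" --pt "0 0 -8 0 0 0 0.6" --pt "-3 0 -8 0 0 0 0.6" --pt "-6.3 0 -8 0 0 0 0.6" --pt "-6.3 0 -8 0 0 0 0.6"

```text
time: 8.37
position: [0.4342, -0.3096, 0.1741]
tool_rot: [0.992, 0.129, -0.002, -0.001]
ft_force: [-0.5, 0.9, -0.5]
grip_width: 0.0342
```

Call:
apply_moves --pt "0 0 0 0 0 0 0.6" --pt "0 0 0 0 0 0 0.6" --pt "0 0 3 0 0 0 0.6" --pt "0 0 6 0 0 0 0.6" --pt "0 0 8 0 0 0 0.6"

```text
time: 8.78
position: [0.4397, -0.309, 0.0916]
tool_rot: [0.991, 0.131, -0.0, -0.0]
ft_force: [-0.4, 0.5, -1.0]
grip_width: 0.0518
```

Call:
apply_moves --pt "0 0 0 0 0 0 0.1" --pt "0 0 0 0 0 0 0.1" --pt "0 0 0 0 0 0 0.1" --pt "0 0 0 0 0 0 0.1" --pt "0 0 0 0 0 0 0.1" --newtons 12

```text
time: 9.2
position: [0.4403, -0.3104, 0.095]
tool_rot: [0.991, 0.131, 0.001, 0.001]
ft_force: [-0.2, -0.4, -0.4]
grip_width: 0.0266
```

Call:
apply_moves --pt "0 0 0 0 0 0 0.1" --pt "0 0 0 0 0 0 0.1" --pt "0 0 0 0 0 0 0.1" --pt "0 0 0 0 0 0 0.1" --pt "0 0 0 0 0 0 0.1"

```text
time: 9.62
position: [0.4393, -0.3096, 0.0937]
tool_rot: [0.991, 0.13, 0.0, 0.0]
ft_force: [-1.3, 0.5, -0.2]
grip_width: 0.0092
```

```bash
python3 lv.py w7
```

```text
[ 0.4393 -0.3096  0.0937] [-1.3  0.5 -0.2]
[([301, 257, 48, 53, 1573], array([324., 277.]))]
-0.6 [321. 282.]
-0.3 [321. 262.]
0 [321. 235.]
0.3 [321. 203.]
0.6 [321. 173.]
```

```bash
python3 - <<'E'
from h import *
im=cv2.imread('pics/w7.png')[180:380,200:440]
im2,P=shot('scene','s7')
p,r=cur();print(proj(P,p),proj(P,p-[0,0,.019]))
x=im2[110:230,200:340]
cv2.imwrite('pics/m4.png',np.hstack([cv2.resize(im,(400,400)),cv2.resize(x,(400,400))]))
E
```

```text
[266.28152141 153.7583691 ] [266.73433908 158.20478356]
```

View pics/m4.png

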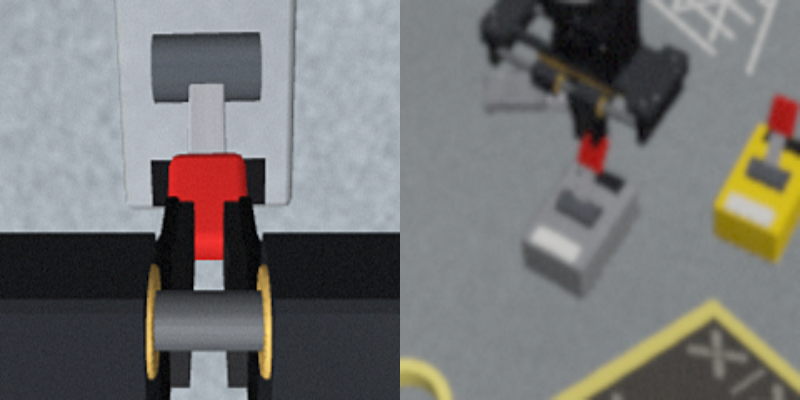

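```bash
python3 - <<'E'
from h import *
p,r=cur();W=robot.camera_params('wrist');S=robot.camera_params('scene')
print(W['origin'],R.from_quat(W['rotation']).as_matrix().round(3).tolist())
print('tip,tcp wrist',proj(W,p-[0,0,.019]),proj(W,p),'with +.035',proj(W,p+[0,0,.016]))
print(tri(W,(324,281),S,(266.5,150.5)))
# wrist-only scale check: box stripe width etc. triangulate red-lever/box white stripe centre between top0 and wrist
im=cv2.imread('pics/w7.png');m=cv2.inRange(cv2.cvtColor(im,cv2.COLOR_BGR2HSV),(0,0,235),(180,15,255))
k,l,s,c=cv2.connectedComponentsWithStats(m);i=[j for j in range(1,k) if s[j,4]>1000];print(s[i],c[i])
T=robot.camera_params('top')
for j in i: print(tri(T,(442.1,269.5),W,c[j]),onz(W,*c[j],.045),proj(W,[.512,-.2887,.045]))
E
```

```text
[ 0.51760328 -0.28831407  0.27276006] [[0.259, -0.924, -0.283], [-0.966, -0.248, -0.077], [0.001, 0.293, -0.956]]
tip,tcp wrist [324.98752129 272.15234811] [325.02369456 284.46090087] with +.035 [325.05982569 296.75511592]
(array([ 0.44418836, -0.30597631,  0.1103021 ]), np.float64(0.007825248913614328))
[[ 284  135   77   30 2175]] [[322.23724138 149.03724138]]
(array([ 0.51167339, -0.2883272 ,  0.04676519]), np.float64(9.591624902539317e-05)) [ 0.51165971 -0.28829164  0.045     ] [322.96692401 148.68723603]
```

Both crops show the fingertips resting above the red grip's top, with the grip between the camera and the box. In the scene view they are near (266,150), where a tip 19 mm below the TCP should be at (266.7,158). Triangulation puts the tips at z≈0.11, although the TCP reads 0.094. The white stripe checks the camera pose to within 2 mm. So the real fingers end about 35 mm short of the stated tool. That explains the jam: the fingers were on top of the grip. I'll go lower in guarded steps.

Call:
apply_moves --pt "0 0 -2 0 0 0 0.6" --pt "0 0 -2 0 0 0 0.6" --pt "0 0 -2 0 0 0 0.6" --pt "0 0 -2 0 0 0 0.6" --pt "0 0 -2 0 0 0 0.6"

```text
time: 10.13
position: [0.4389, -0.3092, 0.1129]
tool_rot: [0.991, 0.13, -0.0, -0.0]
ft_force: [1.2, -0.1, 0.4]
grip_width: 0.0341
```

Call:
apply_moves --pt "0 0 0 0 0 0 0.6" --pt "0 0 0 0 0 0 0.6" --pt "0 0 1.5 0 0 0 0.6" --pt "0 0 3 0 0 0 0.6" --pt "0 0 3.5 0 0 0 0.6"

```text
time: 10.55
position: [0.4383, -0.3086, 0.0768]
tool_rot: [0.991, 0.13, -0.001, -0.001]
ft_force: [0.3, 0.5, 0.1]
grip_width: 0.0517
```

Call:
apply_moves --pt "0 0 0.4 0 0 0 0.6" --pt "0 0 0.8 0 0 0 0.6" --pt "0 0 1.2 0 0 0 0.6" --pt "0 0 1.6 0 0 0 0.6" --pt "0 0 1.6 0 0 0 0.6"

```text
time: 10.97
position: [0.4391, -0.3094, 0.0621]
tool_rot: [0.991, 0.13, -0.0, -0.0]
ft_force: [1.1, -0.3, -0.1]
grip_width: 0.0521
```

```bash
python3 lv.py w8;python3 - <<'E'
from h import *
im=cv2.imread('pics/w8.png')[180:400,180:460]
im2,P=shot('scene','s8')
p,r=cur();print(proj(P,p),proj(P,p-[0,0,.019]))
cv2.imwrite('pics/m5.png',np.hstack([cv2.resize(im,(400,400)),cv2.resize(im2[110:230,200:340],(400,400),interpolation=cv2.INTER_CUBIC)]))
E
```

```text
[ 0.4391 -0.3094  0.0621] [ 1.1 -0.3 -0.1]
[([296, 277, 58, 48, 2593], array([324., 301.]))]
-0.6 [321. 307.]
-0.3 [321. 285.]
0 [321. 254.]
0.3 [321. 216.]
0.6 [321. 180.]
[266.97212451 160.95124576] [267.40991473 165.24576799]
```

View pics/m5.png

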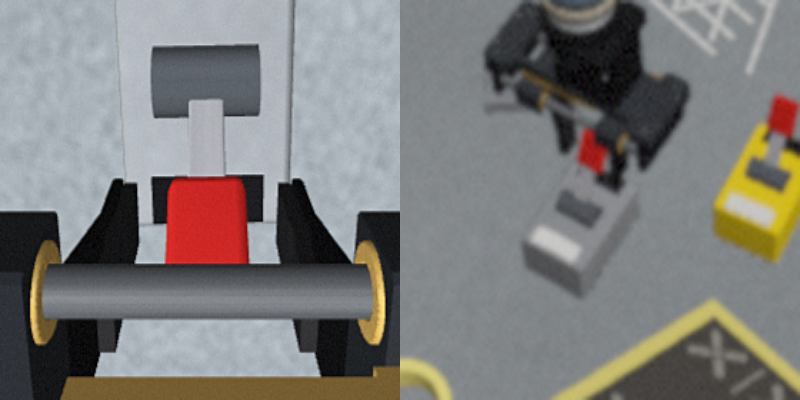

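Now the red grip is between the open fingers at crop (207,220), so I can close on it.

Call:
apply_moves --pt "0 0 0.2 0 0 0 0.1" --pt "0 0 0.2 0 0 0 0.1" --pt "0 0 0.2 0 0 0 0.1" --pt "0 0 0.2 0 0 0 0.1" --pt "0 0 0.2 0 0 0 0.1"

```text
time: 11.48
position: [0.4392, -0.3092, 0.0606]
tool_rot: [0.991, 0.13, -0.0, -0.0]
ft_force: [-0.1, -0.7, 1.9]
grip_width: 0.0282
```

Call:
apply_moves --pt "0 0 0 0 0 0 0.1" --pt "0 0 0 0 0 0 0.1" --pt "0 0 0 0 0 0 0.1"

```text
time: 11.73
position: [0.4392, -0.3093, 0.0607]
tool_rot: [0.991, 0.13, -0.0, -0.0]
ft_force: [0.5, 2.2, 1.5]
grip_width: 0.0276
```

Call:
apply_moves --pt "0.5 0 -0.3 0 0 0 0.1" --pt "1 0 -0.55 0 0 0 0.1" --pt "2.05 0 -0.9 0 0 0 0.1" --pt "3.15 0 -1 0 0 0 0.1" --pt "4.25 0 -0.9 0 0 0 0.1"

```text
time: 12.15
position: [0.4809, -0.2974, 0.0698]
tool_rot: [0.991, 0.13, -0.0, -0.001]
ft_force: [-3.1, 1.6, -1.9]
grip_width: 0.028
```

Call:
apply_moves --pt "0.8 0 0.2 0 0 0 0.1" --pt "1.5 0 0.5 0 0 0 0.1" --pt "1.5 0 0.5 0 0 0 0.6" --pt "1.5 0 0.5 0 0 0 0.6" --pt "1.5 0 0.5 0 0 0 0.6"

```text
time: 12.57
position: [0.4962, -0.296, 0.0648]
tool_rot: [0.991, 0.13, 0.001, 0.001]
ft_force: [-0.4, -0.3, 0.3]
grip_width: 0.0406
```

Call:
apply_moves --pt "0 0 0 0 0 0 0.6" --pt "0 0 -4 0 0 0 0.6" --pt "0 0 -8 0 0 0 0.6" --pt "0 0 -12 0 0 0 0.8" --pt "0 0 -14 0 0 0 0.8"

```text
time: 12.98
position: [0.4968, -0.2973, 0.2097]
tool_rot: [0.992, 0.13, 0.003, 0.004]
ft_force: [-0.4, 0.3, 1.2]
grip_width: 0.059
```

```bash
python3 lv.py w9
```

```text
[ 0.4968 -0.2973  0.2097] [-0.4  0.3  1.2]
[([304, 216, 31, 23, 660], array([319., 227.]))]
-0.6 [319. 289.]
-0.3 [318. 278.]
0 [318. 262.]
0.3 [318. 244.]
0.6 [318. 227.]
```

Lever is at OFF: grip at (319,227), predicted (318,227). Next, transit to the probe.

```bash
python3 - <<'E'
from h import *
p,r=cur();G=np.array([.5037,.2645,.205])
y0=np.degrees(np.arctan2(*r.as_matrix()[1::-1,0]));q0,r0=p,r;print(y0)
for i in(1,2,3):
    q=p+(G-p)*i/3;R1=down(y0+(63-y0)*i/3);print(rows(q0,r0,q,R1).round(1).tolist());q0,r0=q,R1
E
```

```text
14.934929960550296
[5.0, -18.1, 0.1, 0.8, -0.4, -16.0]
[9.8, -16.0, 0.3, 0.0, 0.0, -16.0]
[13.8, -12.7, 0.3, 0.0, 0.0, -16.0]
```

Call:
apply_moves --pt "5 -18.1 0.1 0 0 -16 0.8" --pt "5 -18.1 0.1 0 0 -16 0.8" --pt "5 -18.1 0.1 0 0 -16 0.8" --pt "5 -18.1 0.1 0 0 -16 0.8" --pt "5 -18.1 0.1 0 0 -16 0.8"

```text
time: 13.45
position: [0.495, -0.1033, 0.2035]
tool_rot: [0.964, 0.268, -0.0, -0.001]
ft_force: [-0.3, -0.5, 0.1]
grip_width: 0.0692
```

Call:
apply_moves --pt "9.8 -16 0 0 0 -16 0.8" --pt "9.8 -16 0 0 0 -16 0.8" --pt "9.8 -16 0 0 0 -16 0.8" --pt "9.8 -16 0 0 0 -16 0.8" --pt "9.8 -16 0 0 0 -16 0.8"

```text
time: 13.87
position: [0.4975, 0.0841, 0.2037]
tool_rot: [0.917, 0.399, 0.001, -0.0]
ft_force: [0.4, -0.4, 1.2]
grip_width: 0.0697
```

Call:
apply_moves --pt "9.2 -8.5 0 0 0 -16 0.8" --pt "9.2 -8.5 0 0 0 -16 0.8" --pt "9.2 -8.5 0 0 0 -16 0.8" --pt "9.2 -8.5 0 0 0 -16 0.8" --pt "9.2 -8.5 0 0 0 -16 0.8"

```text
time: 14.28
position: [0.4986, 0.2076, 0.2035]
tool_rot: [0.852, 0.524, 0.0, 0.0]
ft_force: [0.7, -0.8, -0.2]
grip_width: 0.0696
```

```bash
python3 - <<'E'
from h import *
p,r=cur();im,P=shot('wrist','w10');print(p,r.as_quat())
print([proj(P,[.5037,.2645,z]).round() for z in(.06,.15)])
T=robot.camera_params('top')
m=cv2.inRange(cv2.cvtColor(im,cv2.COLOR_BGR2HSV),(0,0,0),(180,255,50));k,l,s,c=cv2.connectedComponentsWithStats(m)
for a,b in zip(s,c):
    if 200<a[4]<4000: print(a,b)
E
```

```text
[0.49860142 0.20760026 0.20351066] [8.51766477e-01 5.23921266e-01 4.86468980e-04 3.73405949e-04]
[array([302., 171.]), array([294., 182.])]
[282 169  28  29 618] [295.58414239 182.80097087]
[ 612  195   28   80 1245] [629.43212851 224.06987952]
[ 303  238  221   88 2292] [410.66535777 297.66884817]
[ 203  278   58   48 1603] [239.46038677 306.38303182]
```

View pics/w10.png

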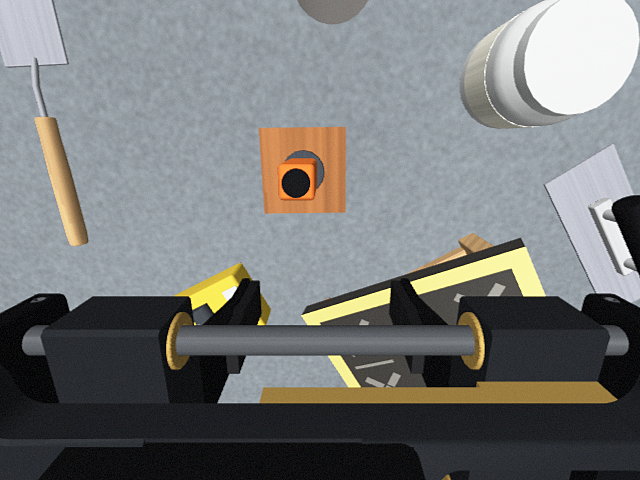

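Wrist view: cap at (296,183), predicted (294,182). The grip's faces and the stand are square with the tool, and the yellow box at (215,300) is clear.

```bash
python3 - <<'E'
from h import *
p,r=cur();print(rows(p,r,[.5037,.2645,.204],down(63)).round(2),rows(p,r,[.5037,.2645,.076],down(63)).round(2))
E
```

```text
[ 5.44 -2.19 -0.06  0.04  0.02  0.06] [ 5.44 -2.2  12.74  0.04  0.02  0.06]
```

Call:
apply_moves --pt "3 -1.2 0 0 0 0 0.8" --pt "5.4 -2.1 0 0 0 0 0.8" --pt "5.4 -2.1 0 0 0 0 0.8" --pt "5.4 -2.1 2 0 0 0 0.8" --pt "5.4 -2.1 5 0 0 0 0.8"

```text
time: 14.75
position: [0.5078, 0.2625, 0.1559]
tool_rot: [0.853, 0.522, 0.004, 0.001]
ft_force: [0.2, 0.1, 0.3]
grip_width: 0.07
```

Call:
apply_moves --pt "0 0 2 0 0 0 0.8" --pt "0 0 4 0 0 0 0.8" --pt "0 0 6 0 0 0 0.8" --pt "0 0 7.2 0 0 0 0.8" --pt "0 0 7.6 0 0 0 0.8"

```text
time: 15.17
position: [0.5034, 0.2606, 0.0754]
tool_rot: [0.854, 0.521, -0.002, -0.0]
ft_force: [-0.5, -1.1, 0.6]
grip_width: 0.0697
```

```bash
python3 - <<'E'
from h import *
p,r=cur();im,P=shot('wrist','w11');print(p,r.as_quat(),robot.get_obs()['ft_force'])
im2,S=shot('scene','s11')
print(proj(S,p),[proj(S,[.5037,.2645,z]).round() for z in(.06,.15)],[proj(P,[.5037,.2645,z]).round() for z in(.06,.15)])
cv2.imwrite('pics/m6.png',np.hstack([cv2.resize(im[150:420,160:480],(400,400)),cv2.resize(im2[230:350,340:480],(400,400),interpolation=cv2.INTER_CUBIC)]))
E
```

```text
[0.50340875 0.2605627  0.07542062] [ 8.53539836e-01  5.21022145e-01 -2.35928716e-03 -3.26857191e-04] [-0.226394    0.02934263 -0.98427013]
[403.63425356 300.63785464] [array([404., 305.]), array([410., 288.])] [array([322., 269.]), array([320., 360.])]
```

View pics/m6.png

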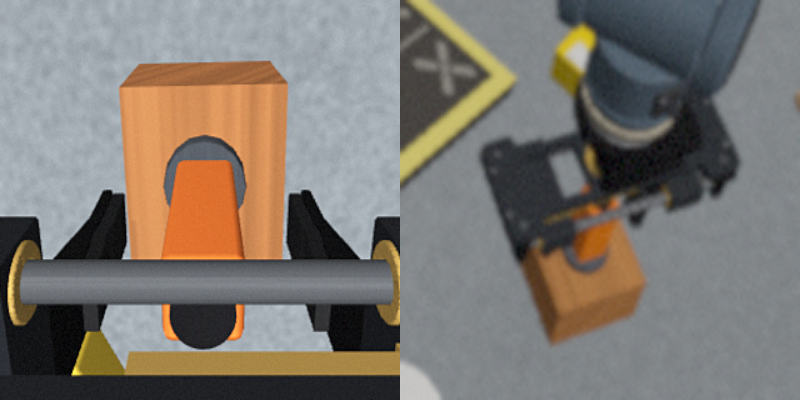

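The probe's grip is centred between the open fingers, with the collar below them. I'll close now.

Call:
apply_moves --pt "0.3 0 0 0 0 0 0.8" --pt "0.3 0 0 0 0 0 0.15" --pt "0.3 0 0 0 0 0 0.15" --pt "0.3 0 0 0 0 0 0.15" --pt "0.3 0 0 0 0 0 0.15" --newtons 30

```text
time: 15.68
position: [0.5061, 0.2664, 0.0782]
tool_rot: [0.853, 0.523, 0.001, 0.0]
ft_force: [-0.9, -0.7, 0.9]
grip_width: 0.0506
```

Call:
apply_moves --pt "0 0 0 0 0 0 0.15" --pt "0 0 0 0 0 0 0.15" --pt "0 0 0 0 0 0 0.15" --pt "0 0 0 0 0 0 0.15" --pt "0 0 0 0 0 0 0.15"

```text
time: 16.1
position: [0.5056, 0.2663, 0.0775]
tool_rot: [0.853, 0.522, -0.0, -0.0]
ft_force: [-0.8, -0.1, 0.2]
grip_width: 0.0258
```

Call:
apply_moves --pt "0 0 0 0 0 0 0.15" --pt "0 0 0 0 0 0 0.15" --pt "0 0 0 0 0 0 0.15"

```text
time: 16.35
position: [0.5056, 0.2663, 0.0775]
tool_rot: [0.853, 0.522, -0.0, -0.0]
ft_force: [-1.2, 0.5, 0.5]
grip_width: 0.026
```

```bash
python3 - <<'E'
from h import *
p,r=cur();print(p,r.as_quat(),robot.get_obs()['ft_force'],robot.get_obs()['grip_width'])
np.savez('g.npz',p=p,q=r.as_quat())
E
```

```text
[0.50562962 0.26630397 0.07753992] [ 8.52731284e-01  5.22349817e-01 -1.05018538e-04 -1.17717184e-04] [-1.23174103  0.47163522  0.54230409] 0.026003876003377415
```

Call:
apply_moves --pt "0 0 -1 0 0 0 0.15" --pt "0 0 -2.5 0 0 0 0.15" --pt "0 0 -4 0 0 0 0.15" --pt "0 0 -6 0 0 0 0.15" --pt "0 0 -8 0 0 0 0.15"

```text
time: 16.77
position: [0.505, 0.2658, 0.158]
tool_rot: [0.853, 0.522, -0.001, -0.0]
ft_force: [0.9, -0.4, -3.5]
grip_width: 0.0258
```

Call:
apply_moves --pt "0 0 -2 0 0 0 0.15" --pt "0 0 -4 0 0 0 0.15" --pt "0 0 -5 0 0 0 0.15" --pt "0 0 -5 0 0 0 0.15" --pt "0 0 -5 0 0 0 0.15"

```text
time: 17.18
position: [0.5056, 0.2661, 0.2076]
tool_rot: [0.853, 0.522, 0.0, 0.0]
ft_force: [-0.2, -0.4, -3.3]
grip_width: 0.026
```

```bash
cat > tip.py <<'E'
from h import *
g=np.load('g.npz');Rg=R.from_quat(g['q'])
tipL=Rg.inv().apply(np.array([.5040,.2645,.015])-g['p']) # tip in tool frame
axL=Rg.inv().apply([0,0,1.])
MARK=np.array([.5387,.0360,.0755]);YAW=np.radians(3.2)
n=R.from_euler('z',YAW).apply([-np.sin(np.radians(20)),0,np.cos(np.radians(20))])
def state():
    p,r=cur();t=p+r.apply(tipL);a=r.apply(axL);return p,r,t,np.degrees(np.arccos(a@n)),t-MARK
def goal(h,r):  # minimal rotation taking the probe axis onto n, tip h along n over mark
    a=r.apply(axL);v=np.cross(a,n);s=np.linalg.norm(v)
    R1=(R.from_rotvec(v/s*np.arctan2(s,a@n)) if s>1e-6 else R.identity())*r
    return MARK+h*n-R1.apply(tipL),R1
E
python3 - <<'E'
from tip import *
p,r,t,ang,d=state();print('tipL',tipL,axL,'tip',t,ang,robot.get_obs()['grip_width'],robot.get_obs()['ft_force'])
Pg,Rgo=goal(.07,r);print(Pg)
# slerp over 2 calls
from scipy.spatial.transform import Slerp
v=(r.inv()*Rgo).as_rotvec();p0,r0=p,r
for i in(1,2):
    R1=r*R.from_rotvec(v*i/2);q=p+(Pg-p)*i/2;print(rows(p0,r0,q,R1).round(1).tolist());p0,r0=q,R1
# tip visible in the images?
for c in('scene','top','wrist'):print(c,proj(robot.camera_params(c),t))
E
```

```text
tipL [-0.00234389 -0.00061278  0.06254025] [-5.61260877e-05 -3.10475079e-04 -9.99999950e-01] tip [0.50397732 0.26427206 0.14501463] 19.9715341778905 0.02597091114328967 [-0.22922932 -0.39196209 -3.33077005]
[0.49496481 0.03526782 0.20063768]
[-10.5, 4.8, 0.3, -8.6, 5.0, -0.0]
[-10.5, 4.7, 0.1, -8.6, 5.0, -0.0]
scene [409.3615046  288.68898036]
top [190.55137839 250.82450361]
wrist [323.68790279 253.33846951]
```

Call:
apply_moves --pt "-3.5 1.6 0.1 -2.8 1.6 0 0.15" --pt "-7 3.2 0.2 -5.7 3.3 0 0.15" --pt "-10.5 4.8 0.3 -8.6 5 0 0.15" --pt "-10.5 4.8 0.3 -8.6 5 0 0.15" --pt "-10.5 4.8 0.3 -8.6 5 0 0.15"

```text
time: 17.6
position: [0.4977, 0.1488, 0.2024]
tool_rot: [0.851, 0.519, 0.073, 0.04]
ft_force: [0.5, -0.9, -3.0]
grip_width: 0.0259
```

Call:
apply_moves --pt "-3.5 1.6 0 -2.8 1.6 0 0.15" --pt "-7 3.2 0 -5.7 3.3 0 0.15" --pt "-10.5 4.7 0.1 -8.6 5 0 0.15" --pt "-10.5 4.7 0.1 -8.6 5 0 0.15" --pt "-10.5 4.7 0.1 -8.6 5 0 0.15"

```text
time: 18.02
position: [0.4946, 0.0345, 0.2004]
tool_rot: [0.841, 0.513, 0.151, 0.081]
ft_force: [-0.1, 0.5, -3.1]
grip_width: 0.026
```

Call:
apply_moves --pt "0 0 0 0 0 0 0.15" --pt "0 0 0 0 0 0 0.15" --pt "0 0 0 0 0 0 0.15"

```text
time: 18.27
position: [0.4961, 0.0376, 0.2015]
tool_rot: [0.839, 0.516, 0.152, 0.082]
ft_force: [-0.5, 0.5, -2.5]
grip_width: 0.0258
```

```bash
python3 - <<'E'
from tip import *
p,r,t,ang,d=state();o=robot.get_obs();print(o['time'],p,'tip',t,ang,'h',d@n,'lat',d-(d@n)*n,o['grip_width'],o['ft_force'])
for h in(.035,.015):
  Pg,Rg1=goal(h,r);print(h,rows(p,r,Pg,Rg1).round(2))
out=[]
for c,w in(('scene',45),('wrist',70)):
  im,P=shot(c,c[0]+'12');u=proj(P,t);m=proj(P,MARK);print(c,u.round(1),m.round(1))
  x,y=m.astype(int);x=np.clip(x,w,639-w);y=np.clip(y,w,479-w)
  out.append(cv2.resize(im[y-w:y+w,x-w:x+w],(400,400),interpolation=cv2.INTER_CUBIC));print('crop origin',x-w,y-w,400/(2*w))
cv2.imwrite('pics/m7.png',np.hstack(out))
E
```

```text
18.2667 [0.49608214 0.037612   0.20150616] tip [0.51583241 0.03705031 0.1421196 ] 0.09340962344865035 h 0.07039087804914856 lat [0.00116997 0.00239422 0.00047382] 0.025825820850729566 [-0.54783743  0.48839515 -2.46167328]
0.035 [-0.27 -0.01  3.54 -0.09 -0.    0.  ]
0.015 [-0.27 -0.    5.54 -0.09 -0.    0.  ]
scene [335.3 233.2] [327.6 252.3]
crop origin 282 207 4.444444444444445
wrist [323.5 253.6] [323.7 232.5]
crop origin 253 162 2.857142857142857
```

Call:
apply_moves --pt "-0.3 0 1 0 0 0 0.15" --pt "-0.3 0 2 0 0 0 0.15" --pt "-0.3 0 3 0 0 0 0.15" --pt "-0.3 0 4 0 0 0 0.15" --pt "-0.3 0 5 0 0 0 0.15"

```text
time: 18.78
position: [0.5117, 0.0353, 0.1537]
tool_rot: [0.839, 0.515, 0.152, 0.082]
ft_force: [0.1, -0.3, -2.9]
grip_width: 0.0257
```

Call:
apply_moves --pt "0 0 0 0 0 0 0.15" --pt "0 0 0 0 0 0 0.15" --pt "0 0 0 0 0 0 0.15"

```text
time: 19.03
position: [0.5113, 0.0348, 0.1542]
tool_rot: [0.84, 0.515, 0.152, 0.082]
ft_force: [0.0, -0.9, -2.6]
grip_width: 0.0258
```

```bash
python3 - <<'E'
from tip import *
p,r,t,ang,d=state();o=robot.get_obs();print(o['time'],p,'tip',t,ang,'h',d@n,'lat',d-(d@n)*n,o['ft_force'],o['joint_velocities'].round(3))
out=[]
for c,w in(('scene',30),('wrist',70)):
  im,P=shot(c,c[0]+'13');u=proj(P,t);m=proj(P,MARK);print(c,'tip',u.round(1),'contact',proj(P,t-(d@n)*n).round(1),'mark',m.round(1))
  b=cv2.inRange(cv2.cvtColor(im,cv2.COLOR_BGR2HSV),(100,120,100),(125,255,255));x,y=m.astype(int)
  q=np.argwhere(b[y-40:y+40,x-40:x+40])[:,::-1]+[x-40,y-40];print('blue',len(q),q.min(0),q.max(0))
  out.append(cv2.resize(im[y-w:y+w,x-w:x+w],(400,400),interpolation=cv2.INTER_CUBIC));print('crop origin',x-w,y-w,400/(2*w))
cv2.imwrite('pics/m8.png',np.hstack(out))
E
```

```text
19.0333 [0.51128169 0.03484166 0.15424564] tip [0.53104383 0.03422943 0.09486353] 0.06864437593092813 h 0.02084404913892459 lat [-0.0005382  -0.00137261 -0.00022347] [ 0.02534986 -0.86028919 -2.59002973] [-0.006 -0.012  0.001  0.001 -0.003 -0.003]
scene tip [329.5 246.2] contact [327.4 251.9] mark [327.6 252.3]
blue 71 [321 247] [335 258]
crop origin 297 222 6.666666666666667
wrist tip [323.  253.5] contact [323.1 245.3] mark [323.  243.6]
blue 591 [302 223] [345 255]
crop origin 252 173 2.857142857142857
```

View pics/m8.png

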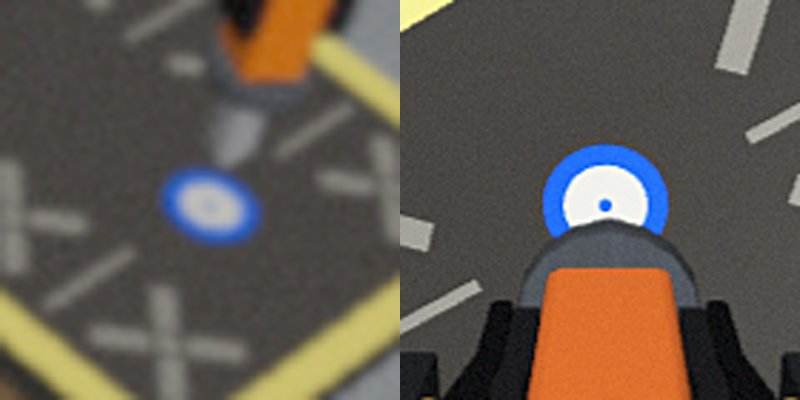

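Wrist view: the ring's dot is at (323.8,244.8), against a projected mark of (323,243.6). Scene view: the tip is at about (331,247), predicted (329.5,246.2), so any side error is under 4 mm. I'll take a force baseline, then press in small steps.

```bash
cat > f.py <<'E'
from tip import *
F=[];H=[]
for i in range(8):
    F.append(robot.get_obs()['ft_force']);H.append(state()[4]);robot.camera('wrist')
F=np.array(F);d=np.mean(H,0);print('t',robot.get_obs()['time'],'Fn',(F@n).mean().round(2),(F@n).std().round(2),'F',F.mean(0).round(2),'h',(d@n).round(4),'lat',(d-(d@n)*n).round(4),'ang',round(state()[3],2),'w',robot.get_obs()['grip_width'].round(4))
E
python3 f.py
```

```text
Traceback (most recent call last):
  File "f.py", line 5, in <module>
    F=np.array(F);d=np.mean(H,0);print('t',robot.get_obs()['time'],'Fn',(F@n).mean().round(2),(F@n).std().round(2),'F',F.mean(0).round(2),'h',(d@n).round(4),'lat',(d-(d@n)*n).round(4),'ang',round(state()[3],2),'w',robot.get_obs()['grip_width'].round(4))
                                                                                                                                                                                                                      ^^^^^^^^^^^^^^^^^^^^^^^^^^^^^^^^^^^
AttributeError: 'float' object has no attribute 'round'
```

Call:
apply_moves --pt "0.05 0 0.4 0 0 0 0.15" --pt "0.1 0 0.8 0 0 0 0.15" --pt "0.1 0 1.2 0 0 0 0.15" --pt "0.1 0 1.5 0 0 0 0.15" --pt "0.1 0 1.7 0 0 0 0.15"

```text
time: 19.95
position: [0.5172, 0.0356, 0.1374]
tool_rot: [0.84, 0.515, 0.152, 0.082]
ft_force: [0.1, 0.4, -2.2]
grip_width: 0.0254
```

```bash
python3 f.py
```

```text
Traceback (most recent call last):
  File "f.py", line 5, in <module>
    F=np.array(F);d=np.mean(H,0);print('t',robot.get_obs()['time'],'Fn',(F@n).mean().round(2),(F@n).std().round(2),'F',F.mean(0).round(2),'h',(d@n).round(4),'lat',(d-(d@n)*n).round(4),'ang',round(state()[3],2),'w',robot.get_obs()['grip_width'].round(4))
                                                                                                                                                                                                                      ^^^^^^^^^^^^^^^^^^^^^^^^^^^^^^^^^^^
AttributeError: 'float' object has no attribute 'round'
```

```bash
sed -i "s/robot.get_obs()\['grip_width'\].round(4)/robot.get_obs()['grip_width']/" f.py; python3 f.py
```

```text
t 20.75 Fn -2.82 0.41 F [-0.42  0.26 -3.15] h 0.0037 lat [-0.0003 -0.0011 -0.0001] ang 0.09 w 0.025920955350244086
```

Call:
apply_moves --pt "0 0 0.2 0 0 0 0.15" --pt "0 0 0.3 0 0 0 0.15" --pt "0 0 0.4 0 0 0 0.15" --pt "0 0 0.4 0 0 0 0.15" --pt "0 0 0.4 0 0 0 0.15"

```text
time: 21.17
position: [0.5187, 0.0356, 0.1343]
tool_rot: [0.84, 0.515, 0.152, 0.082]
ft_force: [-0.1, -0.3, -2.5]
grip_width: 0.0256
```

```bash
python3 f.py
```

```text
t 21.5667 Fn -2.74 0.51 F [ 0.06 -0.07 -2.89] h -0.0004 lat [-0.0004 -0.0011 -0.0002] ang 0.09 w 0.02591754817969207
```

Call:
apply_moves --pt "0 0 0.1 0 0 0 0.15" --pt "0 0 0.2 0 0 0 0.15" --pt "0 0 0.3 0 0 0 0.15" --pt "0 0 0.3 0 0 0 0.15" --pt "0 0 0.3 0 0 0 0.15"

```text
time: 21.98
position: [0.5197, 0.0356, 0.1315]
tool_rot: [0.84, 0.515, 0.152, 0.082]
ft_force: [-1.0, 0.8, -1.4]
grip_width: 0.0257
```

```bash
python3 f.py
```

```text
t 22.3833 Fn -1.12 0.45 F [-0.97  0.39 -1.54] h -0.0033 lat [-0.0004 -0.0011 -0.0002] ang 0.09 w 0.025789380292676772
```

Call:
apply_moves --pt "0 0 0.1 0 0 0 0.15" --pt "0 0 0.2 0 0 0 0.15" --pt "0 0 0.2 0 0 0 0.15" --pt "0 0 0.2 0 0 0 0.15"

```text
time: 22.72
position: [0.5204, 0.0357, 0.1296]
tool_rot: [0.84, 0.515, 0.152, 0.082]
ft_force: [-1.2, -0.4, -0.6]
grip_width: 0.0262
```

```bash
python3 f.py
```

```text
t 23.1167 Fn 0.22 0.35 F [-0.98 -0.14 -0.13] h -0.0054 lat [-0.0004 -0.0011 -0.0002] ang 0.09 w 0.025853532990487513
```

Call:
apply_moves --pt "0 0 0.1 0 0 0 0.15" --pt "0 0 0.2 0 0 0 0.15" --pt "0 0 0.2 0 0 0 0.15" --pt "0 0 0.2 0 0 0 0.15"

```text
time: 23.45
position: [0.5211, 0.0357, 0.1277]
tool_rot: [0.84, 0.515, 0.152, 0.082]
ft_force: [-2.3, -0.1, 0.1]
grip_width: 0.0255
```

```bash
python3 f.py; python3 f.py; python3 - <<'E'
from tip import *
o=robot.get_obs();print(o['joint_velocities'].round(3))
im,P=shot('top','top14')
# lever check in top view: OFF grip centre prediction vs red pixels
d=np.array([np.cos(.26),np.sin(.26)])
print('pred OFF',proj(P,[*(np.array([.470,-.299])+.0316*d),.091]).round(1),'ON',proj(P,[*(np.array([.470,-.299])-.0316*d),.091]).round(1))
m=cv2.inRange(cv2.cvtColor(im[255:325,415:475],cv2.COLOR_BGR2HSV),(0,150,100),(6,255,255));q=np.argwhere(m)[:,::-1]+[415,255];print(len(q),q.mean(0))
# stillness of the probe in the grasp: cap vs prediction in the wrist view
w,W=shot('wrist','w14');p,r,t,a,dd=state();print('collar front edge etc. tip',proj(W,t),'cap',proj(W,t+.135*r.apply(axL)))
# bystanders
a=cv2.cvtColor(cv2.imread('pics/top0.png'),cv2.COLOR_BGR2GRAY);b=cv2.cvtColor(im,cv2.COLOR_BGR2GRAY)
for nme,(x,y,ww,hh) in dict(tub=(185,130,60,60),trowel=(262,130,95,45),spatula=(55,310,120,80),tape=(410,160,52,50),brush=(470,300,70,80),mug=(112,180,50,55)).items():
    print(nme,cv2.absdiff(a,b)[y:y+hh,x:x+ww].mean().round(2))
E
```

```text
t 23.85 Fn 0.83 0.36 F [-1.43 -0.1   0.36] h -0.0074 lat [-0.0004 -0.0011 -0.0002] ang 0.09 w 0.0259123101117963
t 24.25 Fn 1.3 0.58 F [-1.47  0.32  0.86] h -0.0074 lat [-0.0004 -0.0011 -0.0002] ang 0.09 w 0.025928901541013592
[-0.001  0.    -0.001 -0.001 -0.001  0.001]
pred OFF [447.1 271.1] ON [454.3 299.2]
145 [447.4137931  270.88965517]
collar front edge etc. tip [323.30589221 253.67672927] cap [322.1220938  369.91323001]
tub 5.05
trowel 5.49
spatula 51.89
tape 5.25
brush 5.65
mug 5.01
```

```bash
python3 - <<'E'
from h import *
for f in('top0','top14'):
    im=cv2.imread(f'pics/{f}.png');x=im[310:390,55:175];h=cv2.cvtColor(x,cv2.COLOR_BGR2HSV)
    m=cv2.inRange(h,(10,90,100),(25,255,255));k,l,s,c=cv2.connectedComponentsWithStats(m);print(f,[(s[i].tolist(),c[i].round()) for i in range(1,k) if s[i,4]>30]);print(cv2.resize(cv2.cvtColor(x,cv2.COLOR_BGR2GRAY),(12,8),interpolation=cv2.INTER_AREA))
P=robot.camera_params('scene')
for f in('scene0','s13'):
    im=cv2.imread(f'pics/{f}.png');x=im[250:360,470:560];m=cv2.inRange(cv2.cvtColor(x,cv2.COLOR_BGR2HSV),(10,80,80),(25,255,255));k,l,s,c=cv2.connectedComponentsWithStats(m)
    print(f,[(s[i].tolist(),c[i].round(1)) for i in range(1,k) if s[i,4]>30], x[60:,30:].mean().round(1))
E
```

```text
top0 [([62, 42, 56, 35, 504], array([90., 59.]))]
[[142 149 156 142 142 144 142 143 144 145 146 147]
 [144 172 184 174 153 144 144 145 145 144 145 147]
 [154 185 184 183 180 146 145 144 144 145 147 148]
 [145 162 180 183 163 145 145 142 145 144 147 146]
 [143 142 145 161 145 147 160 143 145 144 146 145]
 [141 141 142 142 144 144 146 167 162 139 147 147]
 [142 142 141 142 144 142 144 144 150 173 157 139]
 [141 140 141 141 143 142 142 145 144 143 156 155]]
top14 []
[[148 155 124  95  94  92  91  89  87  85  81  76]
 [150 176 108  99  98  97  97  95  95  94  92  77]
 [160 171 102 100 100 101 100  99  98  98  97  66]
 [151 136  97  97 100 101 101 100 100 101  97  67]
 [149 120  90  92  95  96  97  98  99 101  87  80]
 [147 127  81  83  88  90  91  93  95  96  70  90]
 [148 147  81  71  76  81  84  86  88  90  59  93]
 [146 145 114  67  68  69  71  73  76  79  55  86]]
scene0 [([9, 7, 31, 46, 319], array([23.9, 29.1]))] 136.6
s13 [([9, 7, 31, 46, 321], array([23.9, 29.2]))] 144.0
```

In the top view the arm's elbow hides the spatula. The scene view shows it unmoved, with its handle at the same pixels. The press is steady, so I'm handing in.

```bash
python3 - <<'E'
from rig import robot
print(robot.hand_in())
E
```

```text
the job is handed in; nothing more can be done
None
```

I flipped the grey isolator's lever to OFF, lifted the probe out of its stand, and handed in at about 24 s while still holding it pressed inside the blue ring. No verdict came back.

**Last checks**
- **Lever:** in the top view it is at (447.4,270.9), and OFF should be at (447.1,271.1).
- **Position:** the tip is about 1 mm off the ring's centre by the arm's own pose. The scene camera suggested up to 4 mm, and the limit is 10 mm.
- **Angle:** the probe is within about 0.1° of square by the arm's pose, using a panel slope taken as 20° and a yaw measured from the image.
- **Press:** the force is about 3.9 N (readings vary by about 0.5 N), so the tip is about 7.5 mm in.
- **Grip:** the fingers are steady at 26 mm and the arm is still.
- **Bystanders:** the tub, trowel, tape, brush and mug look unchanged in the top view. The arm hid the spatula there, but its handle is at the same pixels in the scene view, in a picture taken before the final press.

**What failed or disagreed**
- **Tool length:** the fingers end about 35 mm short of the stated tool length. My first three tries at the lever failed because the fingers passed over or rested on the grip. I then pinched the grip 35 mm lower and carried it over.
- **High force:** on the second try the fingers, resting on the lever's top, pressed with about 52 N for a moment. The measured moments put the contact at the fingertips rather than the gripper body. I can't tell whether that counts against the 40 N limit.

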